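# Coffee pot out from behind the jars, onto the gas ring

### The job

The little aluminium coffee pot in the wooden tray is hemmed in by the oil bottle, the pepper mill and the tea canister: first stand all three of these on the chopping board, then lift the pot out and set it upright in the middle of the gas ring's pan supports. Then put the bottle, the mill and the canister back in the tray, each upright on the very spot where it stood before. Set everything down without dropping or tipping it, and leave the mug and the bowl where they are.

Things in the scene. Friction and masses are not known exactly. Their poses are not given: they have to be found in the camera images.
- coffee_pot: Small aluminium coffee pot, open, 78 mm high. Foot 62 mm, belly 72 mm across, tapering to a straight collar 54 mm across from 44 to 78 mm height: grip it there, 64 mm up, closing along its y. Wooden stick handle (13 mm) along +x, from 66 mm up at the collar to 86 mm up at its end, 150 mm from the axis. Hemmed in by a tall jar on its left, right and front. Origin: centre of underside, z up.
- oil_bottle: Round green glass bottle, closed, 215 mm high, 62 mm across, up to 0.6 kg. It narrows from 120 mm height to a neck 28 mm across from 160 to 193 mm; black cap 30 mm across from 193 to 215 mm. Grip it at neck and cap, about 190 mm up. Origin: centre of the underside; z up.
- pepper_mill: Turned wooden pepper mill, 189 mm high, foot 56 mm across, up to 0.35 kg. Its round head is 44 mm across between 138 and 166 mm height (grip there, about 152 mm up), with a thin neck (32 mm) at 128 mm just below and a small steel nut on top. Origin: centre of the underside; z up.
- tea_canister: Plain steel cylindrical tea canister with a steel lid, 152 mm high, body 64 mm and lid 65 mm across (lid from 124 to 149 mm, tightly on and part of the canister), up to 0.35 kg. Grip it across the lid, about 130 mm up. Origin: centre of the underside; z up.
- gas_ring: Cast-iron gas ring fixed on two bricks (215 x 210 x 65 mm), left or right of the tray. Four radial pan support arms, 8 mm wide, 16 to 98 mm from the middle, at 45, 135, 225, 315 degrees from its x; their flat tops, where the pot's foot rests, are 135 mm above the origin. Tap and hose at -x, lower than the arms. Origin: on the burner's axis, at the bricks' underside, z up.
- board: Wooden chopping board lying flat, fixed, 300 mm (its x) by 220 mm (its y), 20 mm thick: the place to set the three jars aside, standing freely. Origin: centre of the underside (the top is 20 mm above it); z up.
- tray: Dark wooden tray, fixed, 200 mm (x) by 250 mm (y), floor 8 mm thick, rim 8 mm thick and 30 mm high. The pot stands in it 30 mm from the middle towards +x, its handle over the rear (+x) rim; a jar stands 76 mm from the pot's axis towards +y, another towards -y, another towards -x; which is where varies. Origin: centre of the underside (inner floor 8 mm above), z up.
- mug: White ceramic mug, 80 mm across, 92 mm high, handle at its +y, between the robot and the tray; not to be moved. Origin: centre of the underside.
- bowl: Red melamine bowl, 136 mm across, 55 mm high, between the robot and the tray; not to be moved. Origin: centre of the underside.
Not all that is in view belongs to the job. Leave any orange look-alike of the pepper_mill alone.

How it is judged:
On the way, in this order (a step that is already met when the one before it is completed fails the run):
1. the oil bottle, the pepper mill and the tea canister all stand upright on the chopping board, let go of and at rest (x of oil_bottle in the frame of board between -0.135 and 0.135 m and y of oil_bottle in the frame of board between -0.095 and 0.095 m and z of oil_bottle in the frame of board between 0.014 and 0.026 m and angle between each of oil_bottle, pepper_mill, tea_canister's own z axis and vertical below 0.1 rad and linear speed of each of oil_bottle, pepper_mill, tea_canister below 0.02 m/s and angular speed of each of oil_bottle, pepper_mill, tea_canister below 0.2 rad/s and contact force between the fingers and oil_bottle below 0.1 N and x of pepper_mill in the frame of board between -0.135 and 0.135 m and y of pepper_mill in the frame of board between -0.095 and 0.095 m and z of pepper_mill in the frame of board between 0.014 and 0.026 m and contact force between the fingers and pepper_mill below 0.1 N and x of tea_canister in the frame of board between -0.135 and 0.135 m and y of tea_canister in the frame of board between -0.095 and 0.095 m and z of tea_canister in the frame of board between 0.014 and 0.026 m and contact force between the fingers and tea_canister below 0.1 N), for 0.2 s.
2. the coffee pot stands upright in the middle of the gas ring's pan supports, let go of and at rest (horizontal distance between coffee_pot and gas_ring below 0.015 m and z of coffee_pot in the frame of gas_ring between 0.13 and 0.14 m and angle between coffee_pot's own z axis and vertical below 0.1 rad and linear speed of coffee_pot below 0.02 m/s and angular speed of coffee_pot below 0.2 rad/s and contact force between the fingers and coffee_pot below 0.1 N), for 0.2 s.
At the end, for the whole second after the job is handed in: The coffee pot stands upright on the gas ring's pan supports, its axis within 15 mm of the ring's, and the oil bottle, the pepper mill and the tea canister each stand upright within 15 mm of where they stood at the start; all let go of and at rest (all of step 2 and distance of each of oil_bottle, pepper_mill, tea_canister from where it was at the start of the episode below 0.015 m and angle between each of oil_bottle, pepper_mill, tea_canister's own z axis and vertical below 0.1 rad and linear speed of each of oil_bottle, pepper_mill, tea_canister below 0.02 m/s and angular speed of each of oil_bottle, pepper_mill, tea_canister below 0.2 rad/s and contact force between the fingers and oil_bottle below 0.1 N and contact force between the fingers and pepper_mill below 0.1 N and contact force between the fingers and tea_canister below 0.1 N); the robot touches nothing.
It fails at once if the pot, the bottle, the mill or the canister is tipped by more than 30 degrees (angle between any of oil_bottle, pepper_mill, tea_canister, coffee_pot's own z axis and vertical above 0.52 rad).
It fails at once if the bottle, the mill or the canister is let go of in mid-air, its foot more than 60 mm above the shelf ((height (world z) of oil_bottle above 0.06 m and contact force between anything else and oil_bottle below 0.05 N) or (height (world z) of pepper_mill above 0.06 m and contact force between anything else and pepper_mill below 0.05 N) or (height (world z) of tea_canister above 0.06 m and contact force between anything else and tea_canister below 0.05 N)).
It fails at once if the pot is let go of in mid-air, its foot more than 35 mm above the pan supports (height (world z) of coffee_pot above 0.17 m and contact force between anything else and coffee_pot below 0.05 N).
It fails at once if the mug or the bowl is pushed by more than 25 mm (distance of any of mug, bowl from where it was at the start of the episode above 0.025 m).
It also fails if it takes over 136 s, if anything falls off the work surface, if the arm or the gripper's body presses on something with over 40 N, if the wrist force passes 120 N, or if a joint passes its speed limit or range.

### The arm

A 6-joint arm with a two-finger parallel gripper is mounted at the origin on the work surface. World frame = base frame: x ahead of the robot, y to its left, z up, the work surface at z = 0. Lengths are in m, angles in rad, forces in N, time in s.
With the tool pointing down it reaches from about 0.4 to 0.825 m from the base axis. Payload 7 kg.
Tool frame: the origin (TCP) lies between the finger pads; the fingertips stand 22 mm ahead of it and the grasp point (between the pads) lies 3 mm ahead of it; z points along the fingers, y is the line along which they close (so a half turn about z gives the same grasp; the last joint's range is limited). The gripper opens to 85 mm and grips with 20 to 120 N. Pads are 22 mm wide; open, the fingers measure 114 mm over their backs; the gripper's body (76 mm by 85 mm) begins 54 mm behind the grasp point. The pads swing forward as they close: fully open they stand 13 mm farther back than shut.
Start: joints at [-0.864, 0.359, 0.012, 0, -1.224, -0.288], TCP at [0.274, -0.617, 0.253] pointing down, gripper open.
Joint ranges: [-3.07, 3.07], [-1.43, 2.12], [-1.02, 1.25], [-3.03, 1.67], [-3.05, -0], [-3.03, 3.03]. Speed limits (rad/s): [2.39, 2.39, 3.01, 3.14, 3.14, 3.14].

### API

Orientations are given as a unit quaternion [x, y, z, w].
In Python, from rig import r gives the robot as it stands. The module is installed in compiled form; this text tells all that it offers.
- The arm moves only by the shell command python3 -m pendant 'ROWS' [OPENING]. ROWS is JSON, a list of rows, each a list of 4 numbers: the shift along the tool's x, y, z in mm, then the turn about the tool's z in degrees. A call has 1 to 5 rows; each row is the pose to reach, as a shift and turn from the pose commanded when the call began, along the tool's axes at that moment; what a row does not reach only later rows make up. A row lasts 1/12 s, in which the tool goes at most 41.7 mm and 7.16 degrees, less where a joint would pass 70% of its speed; a pose out of reach is approached as far as the arm can. A call with a gripper value outside its range is refused whole. OPENING is the finger opening in mm, from 0 to 85.4, set as the call begins (- or left out, the last holds). The fingers move at their own pace and stop on an object; the grip force is fixed at half the most. Time passes only in rows, so rows that repeat a pose let the fingers close. It gives the time, the measured TCP pose, the force, the opening and the grip force at its end, in the units of the state.
- r.read_state(): the state, without advancing time (a new reading comes with each control period).
- r.capture(name): name is "side" or "top"; returns the picture (420x560x3 uint8, red, green, blue); there is no depth.
- r.camera_info(name): a dict with "fx", "fy", "cx", "cy" (pixels), "k1" (the pictures are not rectified: a ray, as slopes to the right and down, at radius r is drawn at 1 + k1 r^2 times it, then the intrinsics apply), "camera_from_world" (4x4, takes a point from world to camera coordinates). Camera axes: x right, y up, looking along -z (the intrinsics and any distortion apply to the point x, -y, -z); pixel columns grow to the right and rows downward; lengths in m; the calibration is good to about 2 mm. A picture is of the moment at which its call begins. camera_info takes no time and is no camera call.
- r.sign_off(): hands the job in; it is judged then, once.
Trained networks look in the newest picture that a camera, given by its name, has taken for a name from the list of things; names that differ only in an ending like _2 or _b are one class to them, and where a whole thing is asked for, a point or a joint stands for the part that bears it (a point fixed in the world has none). Each returns a list of dicts, best first, with "score" (0 to 1); they miss things now and then, are a little off and sometimes report something else, mostly with a low value. They report only what shows in the picture. A call takes as long as a camera call. They do not tell look-alikes from the thing itself.
- r.look_for(target, camera): "centre" ([column, row] in pixels, amid what is visible of it).
- r.outline_of(target, camera): "pixels" (420x560 bool, what is visible of it) and "centre" ([column, row] in pixels, amid what is visible of it).
The state is a dict: "t": time; "joint_pos": joint angles; "dq": joint speeds; "joint_efforts": joint torques, N m; "tool_pos": TCP position; "tcp_rot": TCP orientation; "force": force on the tool from outside, world axes, zero at the start; "wrist_torque": the same for the moment, N m; "opening": finger opening in m; "gripper_force": force on a finger pad.
Only numpy, scipy, OpenCV 4.12 (cv2) and the standard library are available. Lean on these libraries where they do the work, as an engineer would, in place of code of your own. Each camera call takes 0.05 s, during which the arm holds its last target. There are 200 camera calls.

## Working session

There is one attempt and no reset: what is moved stays moved. The work goes in short steps, Python scripts to look and compute and a shell command to move; the robot and the scene stay as the last step left them, time stands still between calls to the robot, and variables do not carry over. Pictures are saved under pics/ and viewed, at most 14 in all, crops included, and the job is handed in when it is done.

```bash
mkdir -p pics; cat > h.py <<'E'
import numpy as np, cv2
from rig import r
def cam(n):
    i=r.camera_info(n); return i
def ray(n,px):
    i=cam(n); K=np.array([[i['fx'],0,i['cx']],[0,i['fy'],i['cy']],[0,0,1.]])
    u=cv2.undistortPoints(np.array([[px]],float),K,np.array([i['k1'],0,0,0,0.]))[0,0]
    M=np.array(i['camera_from_world']); R=M[:3,:3]; c=-R.T@M[:3,3]
    d=R.T@np.array([u[0],-u[1],-1]); return c,d/np.linalg.norm(d)
def atz(n,px,z):
    c,d=ray(n,px); return c+d*(z-c[2])/d[2]
def proj(n,P):
    i=cam(n); M=np.array(i['camera_from_world']); P=np.atleast_2d(P)@M[:3,:3].T+M[:3,3]
    x=P[:,0]/-P[:,2]; y=-P[:,1]/-P[:,2]; f=1+i['k1']*(x*x+y*y)
    return np.c_[i['fx']*x*f+i['cx'], i['fy']*y*f+i['cy']]
def tri(p1,p2,n1='side',n2='top'):
    a,d=ray(n1,p1); b,e=ray(n2,p2)
    s=np.linalg.lstsq(np.c_[d,-e],b-a,rcond=None)[0]
    A=a+s[0]*d;B=b+s[1]*e
    return (A+B)/2, np.linalg.norm(A-B)
def snap(n,f):
    im=r.capture(n); cv2.imwrite('pics/'+f,im[:,:,::-1]); return im
E
python3 - <<'E'
from h import *
np.set_printoptions(precision=3,suppress=True)
print(r.read_state())
for n in('side','top'):
    snap(n,n+'0.png'); i=cam(n); print(n,i)
    for t in 'coffee_pot oil_bottle pepper_mill tea_canister gas_ring board tray mug bowl'.split():
        print(t,[(np.round(q['centre'],1),round(q['score'],2)) for q in r.look_for(t,n)])
E
```

```text
{'t': 0.0, 'joint_pos': array([-0.864,  0.359,  0.011, -0.   , -1.224, -0.288]), 'dq': array([-0.001, -0.002,  0.001, -0.001, -0.001, -0.002]), 'joint_efforts': array([ -0.001, -58.332,  29.34 ,   6.936,  -0.006,  -0.   ]), 'tool_pos': array([ 0.274, -0.616,  0.252]), 'tcp_rot': array([-0.208,  0.978,  0.001, -0.   ]), 'force': array([ 0.244, -0.904, -0.342]), 'wrist_torque': array([-0.036, -0.063,  0.017]), 'gripper_force': 0.0, 'opening': 0.08510724750900533}
side {'fx': 381.343272423551, 'fy': 381.343272423551, 'cx': 286.16063620904714, 'cy': 211.7587504470778, 'k1': -0.10894312302553111, 'camera_from_world': array([[-0.903, -0.43 ,  0.006,  0.525],
       [ 0.251, -0.515,  0.819, -0.168],
       [-0.349,  0.741,  0.573, -0.648],
       [ 0.   ,  0.   ,  0.   ,  1.   ]])}
coffee_pot [(array([279.2, 202.5]), 0.75)]
oil_bottle [(array([294.4, 153.8]), 0.64)]
pepper_mill [(array([192.5, 194.5]), 0.91), (array([103. , 261.8]), 0.86), (array([287.6, 127.7]), 0.71), (array([257.6, 201.6]), 0.62), (array([236.4, 152.1]), 0.62)]
tea_canister [(array([309.6, 197.8]), 0.85), (array([375.5, 
[... 431 characters left out ...]
    [ 0.998, -0.025,  0.053, -0.544],
       [-0.053, -0.003,  0.999, -1.084],
       [ 0.   ,  0.   ,  0.   ,  1.   ]])}
coffee_pot [(array([282.4, 188.3]), 0.83)]
oil_bottle [(array([319.1, 196.5]), 0.98)]
pepper_mill [(array([123.4, 121.9]), 0.97), (array([374. , 167.7]), 0.87), (array([246.9, 190.8]), 0.82), (array([236.3, 128.7]), 0.74), (array([342.5, 307.6]), 0.68)]
tea_canister [(array([277.1, 227.1]), 0.59), (array([271. , 215.1]), 0.38)]
gas_ring [(array([447.8, 239.7]), 0.96)]
board [(array([143.2, 253.8]), 0.68), (array([273.4, 215.4]), 0.4)]
tray [(array([288.1, 211.8]), 0.91)]
mug [(array([241. , 307.2]), 0.76), (array([281.1, 190.4]), 0.54)]
bowl [(array([341.9, 308.4]), 0.6)]
```

View pics/side0.png

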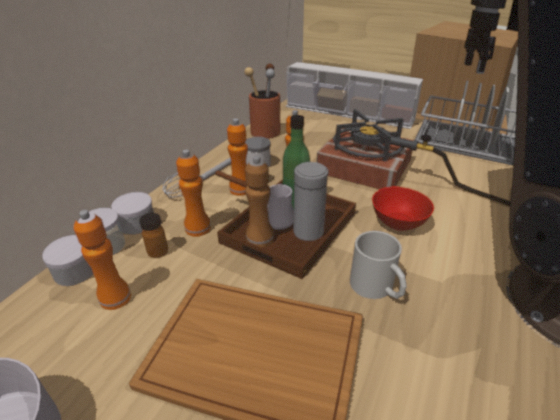

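View pics/top0.png

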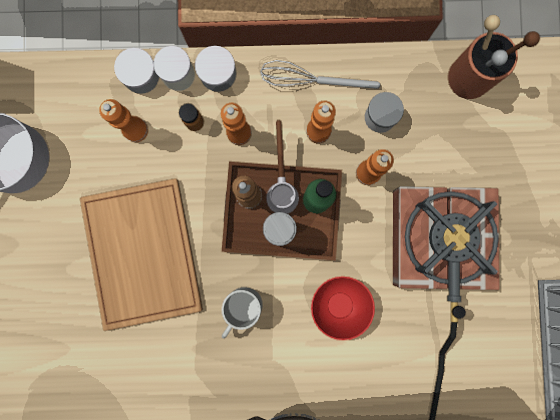

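The side view shows the real (brown) mill at about (258,200), the canister at (310,200), the bottle at (296,160) and the pot between them at (280,205). In the top view the mill is at (246,190), bottle (319,196), canister (280,229), pot rim (282,195) with its handle pointing up, board (141,253) and ring (452,238). The other mills are orange look-alikes. Next I fit solid models to the outlines in both views.

```bash
cat > fit.py <<'E'
from h import *
from scipy.optimize import minimize
PR={'oil_bottle':[(0,31),(120,31),(160,14),(193,14),(193,15),(215,15)],
'pepper_mill':[(0,28),(10,28),(60,22),(128,16),(138,22),(166,22),(176,12),(178,6),(189,6)],
'tea_canister':[(0,32),(124,32),(124,32.5),(149,32.5),(152,30)],
'coffee_pot':[(0,31),(20,36),(44,27),(78,27)]}
a=np.linspace(0,2*np.pi,40)
S=4
def sil(n,name,p):
    m=np.zeros((420*S,560*S),np.uint8); P=PR[name]
    H=[proj(n,np.c_[p[0]+R/1e3*np.cos(a),p[1]+R/1e3*np.sin(a),np.full(40,p[2]+z/1e3)]) for z,R in P]
    for A,B in zip(H,H[1:]):
        cv2.fillConvexPoly(m,cv2.convexHull(np.round((np.r_[A,B]+.5)*S).astype(np.int32)),1)
    return cv2.resize(m*255,(560,420),interpolation=cv2.INTER_AREA)/255.
def fit(name,masks,occ,p0):
    def cost(p):
        c=0
        for n in masks:
            s=sil(n,name,p)*(~occ[n]); M=masks[n]
            c+=1-np.minimum(s,M).sum()/np.maximum(s,M).sum()
        return c
    q=minimize(cost,p0,method='Nelder-Mead',options=dict(initial_simplex=np.array([p0]+[np.array(p0)+d for d in np.eye(3)*.015]),xatol=2e-4,fatol=1e-4))
    return q.x,q.fun
E
python3 - <<'E'
from fit import *
np.set_printoptions(precision=4,suppress=True)
C={'oil_bottle':[(295,155),(319,196)],'pepper_mill':[(258,202),(247,190)],'tea_canister':[(310,198),(278,228)],'coffee_pot':[(279,202),(282,190)]}
M={}
for n,k in(('side',0),('top',1)):
    r.capture(n)
    for t in C:
        o=r.outline_of(t,n)
        o=min(o,key=lambda q:np.hypot(*(np.array(q['centre'])-C[t][k])),default=None)
        M[t,n]=o['pixels']; ys,xs=np.nonzero(o['pixels']); print(t,n,o['centre'],o['score'],xs.min(),xs.max(),ys.min(),ys.max(),len(xs))
import pickle; pickle.dump(M,open('M.pkl','wb'))
ov={n:cv2.imread(f'pics/{n}0.png') for n in('side','top')}
for t in C:
    masks={n:M[t,n] for n in('side','top')}
    occ={n:np.any([M[u,n] for u in C if u!=t],axis=0) for n in masks}
    p0=np.r_[atz('top',C[t][1],.1)[:2],.008]
    p,f=fit(t,masks,occ,p0); print(t,p,f)
    for n in ov:
        c,_=cv2.findContours((sil(n,t,p)>.5).astype(np.uint8),0,2); cv2.drawContours(ov[n],c,-1,(255,0,255),1)
A=cv2.resize(ov['side'][90:260,210:370],None,fx=3,fy=3,interpolation=1); B=cv2.resize(ov['top'][110:280,215:350],None,fx=3,fy=3)
cv2.imwrite('pics/fit0.png',np.hstack([A,B])[:600,:800] if A.shape[1]+B.shape[1]<=800 else cv2.resize(np.hstack([A,B]),(800,460)))
E
```

```text
oil_bottle side [294.7, 151.3] 0.61 282 310 114 205 1252
pepper_mill side [257.1, 205.5] 0.57 245 273 155 247 1903
tea_canister side [251.2, 355.4] 0.28 129 363 279 419 24340
coffee_pot side [279.8, 202.6] 0.87 216 293 171 228 1110
oil_bottle top [318.6, 198.1] 0.73 303 335 178 211 862
pepper_mill top [245.7, 189.2] 0.74 233 262 174 208 752Traceback (most recent call last):
  File "<stdin>", line 10, in <module>
TypeError: 'NoneType' object is not subscriptable
```

```bash
cat > run.py <<'E'
from fit import *
np.set_printoptions(precision=4,suppress=True)
C={'oil_bottle':[(295,155),(319,196)],'pepper_mill':[(258,202),(247,190)],'tea_canister':[(310,198),(278,228)],'coffee_pot':[(279,202),(282,190)]}
M={}
for n,k in(('side',0),('top',1)):
    for t in C:
        for _ in range(6):
            r.capture(n)
            o=[q for q in r.outline_of(t,n) if np.hypot(*(np.array(q['centre'])-C[t][k]))<12]
            if o: break
        else: print('miss',t,n); continue
        o=o[0]; M[t,n]=o['pixels']; ys,xs=np.nonzero(o['pixels']); print(t,n,o['centre'],o['score'],xs.min(),xs.max(),ys.min(),ys.max(),len(xs))
import pickle; pickle.dump(M,open('M.pkl','wb'))
ov={n:cv2.imread(f'pics/{n}0.png') for n in('side','top')}
Z=np.zeros((420,560),bool)
for t in C:
    masks={n:M[t,n] for n in('side','top') if (t,n) in M}
    occ={n:np.any([M.get((u,n),Z) for u in C if u!=t],axis=0) for n in masks}
    p0=np.r_[atz('top',C[t][1],.1)[:2],.008]
    p,f=fit(t,masks,occ,p0); print(t,p,f)
    for n in ov:
        c,_=cv2.findContours((sil(n,t,p)>.5).astype(np.uint8),0,2); cv2.drawContours(ov[n],c,-1,(255,0,255),1)
A=cv2.resize(ov['side'][90:260,210:350],None,fx=2.8,fy=2.8,interpolation=1); B=cv2.resize(ov['top'][110:280,215:350],None,fx=2.8,fy=2.8)
cv2.imwrite('pics/fit0.png',np.hstack([A,B])[:600,:800])
E
python3 run.py
```

```text
oil_bottle side [293.3, 153.6] 0.96 282 310 115 206 1247
pepper_mill side [260.6, 203.2] 0.87 245 273 155 246 1867
tea_canister side [310.1, 198.4] 0.55 294 328 162 239 2355
coffee_pot side [277.6, 203.6] 0.89 215 293 170 228 1141
oil_bottle top [319.0, 198.2] 0.89 303 335 178 212 874
pepper_mill top [246.8, 190.3] 0.82 233 260 175 208 704
tea_canister top [280.5, 229.6] 0.82 263 296 212 245 901
coffee_pot top [281.1, 190.0] 0.75 267 298 119 212 1233
oil_bottle [ 0.5902 -0.0647  0.0078] 0.15089729259429485
pepper_mill [0.6032 0.085  0.0077] 0.2059422209424393Traceback (most recent call last):
  File "run.py", line 20, in <module>
    p,f=fit(t,masks,occ,p0); print(t,p,f)
        ~~~^^^^^^^^^^^^^^^^
  File "fit.py", line 22, in fit
    q=minimize(cost,p0,method='Nelder-Mead',options=dict(initial_simplex=np.array([p0]+[np.array(p0)+d for d in np.eye(3)*.015]),xatol=2e-4,fatol=1e-4))
    res = _minimize_neldermead(fun, x0, args, callback, bounds=bounds,
                               **options)
    fxcc = func(xcc)
    fx = function(np.copy(x), *(wrapper_args + args))
  File "fit.py", line 19, in cost
    s=sil(n,name,p)*(~occ[n]); M=masks[n]
      ~~~^^^^^^^^^^
  File "fit.py", line 11, in sil
    H=[proj(n,np.c_[p[0]+R/1e3*np.cos(a),p[1]+R/1e3*np.sin(a),np.full(40,p[2]+z/1e3)]) for z,R in P]
       ~~~~^^^^^^^^^^^^^^^^^^^^^^^^^^^^^^^^^^^^^^^^^^^^^^^^^^^^^^^^^^^^^^^^^^^^^^^^^^^
  File "h.py", line 13, in proj
    i=cam(n); M=np.array(i['camera_from_world']); P=np.atleast_2d(P)@M[:3,:3].T+M[:3,3]
  File "h.py", line 4, in cam
    i=r.camera_info(n); return i
ValueError: time passes only in moves, steps and waits
```

```bash
sed -i 's/^def cam(n):/from functools import lru_cache\n@lru_cache\ndef cam(n):/' h.py
sed -i 's/^for n,k in/M=__import__("pickle").load(open("M.pkl","rb"))\nfor n,k in () and /' run.py
cat >> run.py <<'E'
r.capture('top')
for t in('board','tray','gas_ring'):
    for _ in range(5):
        o=[q for q in r.outline_of(t,'top')]
        if o: break
        r.capture('top')
    for q in o[:2]:
        c=max(cv2.findContours(q['pixels'].astype(np.uint8),0,2)[0],key=cv2.contourArea)
        b=cv2.boxPoints(cv2.minAreaRect(c)); z={'board':.02,'tray':.03,'gas_ring':.1}[t]
        W=np.array([atz('top',p,z) for p in b]); print(t,q['score'],W[:,:2].tolist(),'mean',W.mean(0),np.linalg.norm(W[1]-W[0]),np.linalg.norm(W[2]-W[1]))
s=cv2.imread('pics/top0.png')[180:310,380:510]; t=cv2.imread('pics/side0.png')[105:185,310:450]
cv2.imwrite('pics/ring0.png',np.hstack([cv2.resize(s,(520,520)),np.pad(cv2.resize(t,None,fx=2,fy=2),((0,360),(0,0),(0,0)))]))
E
python3 run.py
```

```text
oil_bottle [ 0.5902 -0.0647  0.0078] 0.15089729259429485
pepper_mill [0.6032 0.085  0.0077] 0.2059422209424393
tea_canister [0.5223 0.0186 0.0091] 0.08740705564512985
coffee_pot [0.5949 0.0112 0.0082] 0.5723984065083747
board 0.68 [[0.6090055753833655, 0.4645229098961012], [0.6467436276181975, 0.24160728448185734], [0.34975654952997226, 0.18898034543537534], [0.31352797131270826, 0.4088171328076731]] mean [0.4798 0.326  0.02  ] 0.22608745352253048 0.3016138578792157
board 0.41 [[0.7696399232171325, 0.04093316349685325], [0.7678561932605299, -0.0280955013092627], [0.5625518761805346, -0.02265698765561637], [0.5642681359856081, 0.04573660485360863]] mean [0.6661 0.009  0.02  ] 0.06905170712931862 0.20537633759136942
tray 0.63 [[0.47951112462236917, 0.15005620495796967], [0.6820450133193898, 0.13069656396401627], [0.6556674243480825, -0.12493985261169016], [0.4537666578342987, -0.10313815566984852]] mean [0.5677 0.0132 0.03  ] 0.20345705141417908 0.25699368606953626
gas_ring 0.71 [[0.6054061697070995, -0.2138783131153533], [0.5997347240327208, -0.43146313171659195], [0.1348103728479717, -0.4080261329432594], [0.1388996696047891, -0.1962066319473284]] mean [ 0.3697 -0.3124  0.1   ] 0.21765872043584966 0.46551471001039385
```

View pics/fit0.png

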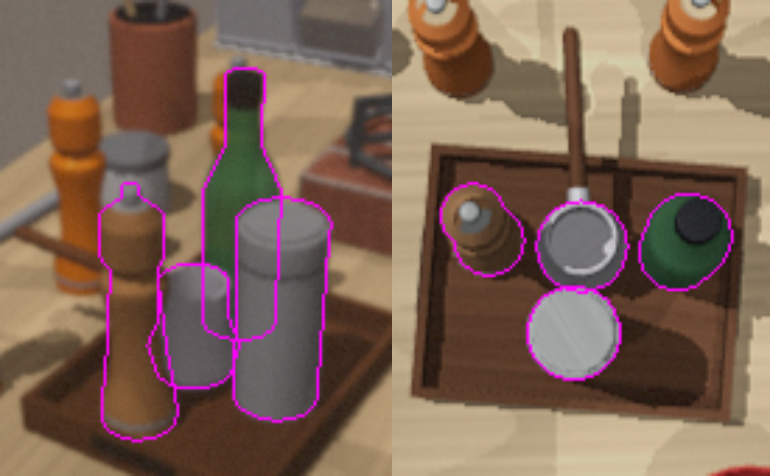

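View pics/ring0.png

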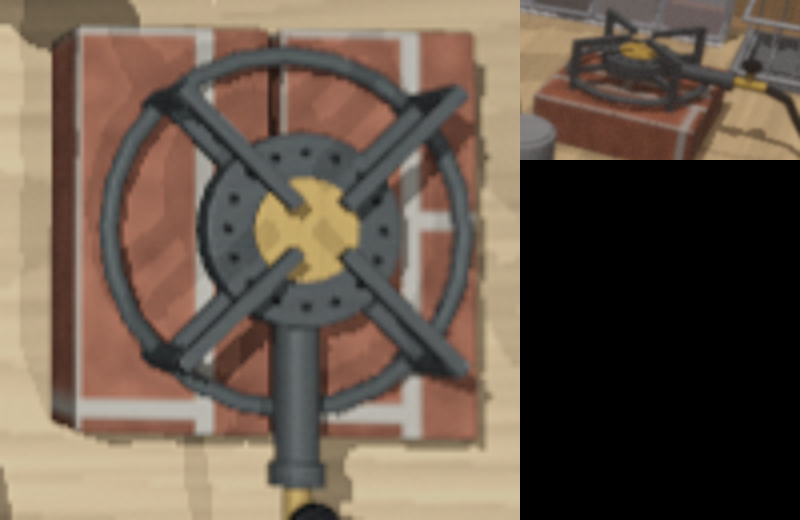

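The fitted outlines agree with the picture and with the tray geometry: jars 76 mm from the pot, yaw −5.5°, feet at 8 mm. The ring's arms cross near top pixel (461,238). Next I triangulate the ring and compute the move to above the mill.

```bash
cat > go.py <<'E'
import sys
from h import *
np.set_printoptions(precision=1,suppress=True)
yaw=np.deg2rad(-5.5)
u=np.array([np.cos(yaw),np.sin(yaw)]); v=np.array([-u[1],u[0]])
pot=np.array([.5966,.0108])
bc=np.array([.480,.326]); bu=np.array([np.cos(np.deg2rad(9.9)),np.sin(np.deg2rad(9.9))])
T={'mill':pot+.0755*v,'bottle':pot-.0755*v,'can':pot-.0755*u,'pot':pot,'bmill':bc+.095*bu,'bbottle':bc,'bcan':bc-.095*bu}
def axes():
    from scipy.spatial.transform import Rotation as R
    s=r.read_state(); return s,R.from_quat(s['tcp_rot']).as_matrix()
def to(p):
    s,A=axes(); return A.T@(np.array(p)-s['tool_pos'])*1e3
def yawerr():
    _,A=axes(); y=np.rad2deg(np.arctan2(A[1,1],A[0,1])); return y-84.5  # + = turn about tool z
if __name__=='__main__':
    p=[float(a) if a[0] in '-.0123456789' else a for a in sys.argv[1:]]
    q=np.r_[T[p[0]],p[1]] if isinstance(p[0],str) else p
    print('shift mm',to(q),'turn',round(yawerr(),2),'target',np.round(q,4),'f',r.read_state()['force'])
E
python3 - <<'E'
from go import *
np.set_printoptions(precision=4,suppress=True)
for a in (463-2,237.75),: print(atz('top',a,.135),proj('side',atz('top',a,.135)))
Tt=[(180,90),(458,92),(460,370),(185,368)]
P=np.array([atz('top',(380+x/4,180+y/4),.135) for x,y in Tt]);print(P,P.mean(0),np.hypot(*(P-P.mean(0))[:,:2].T))
print(np.rad2deg(np.arctan2(*(P-P.mean(0))[:,1::-1].T)))
for (s,t) in [((612,12),Tt[1]),((703,32),Tt[2]),((575,43),Tt[0])]:
    print(tri((310+(s[0]-520)/2,105+s[1]/2),(380+t[0]/4,180+t[1]/4)))
print({k:np.round(x,4) for k,x in T.items()})
E
python3 go.py mill .275
```

```text
[ 0.4958 -0.3373  0.135 ] [[370.9427 120.5833]]
[[ 0.5669 -0.2697  0.135 ]
 [ 0.5624 -0.4058  0.135 ]
 [ 0.4264 -0.4002  0.135 ]
 [ 0.4305 -0.2666  0.135 ]] [ 0.4966 -0.3356  0.135 ] [0.0964 0.0963 0.0954 0.0955]
[  43.1036  -46.807  -137.3643  133.7841]
(array([ 0.5605, -0.41  ,  0.1267]), np.float64(0.005458348213074199))
(array([ 0.4258, -0.405 ,  0.1235]), np.float64(0.00028915311999864015))
(array([ 0.5667, -0.2718,  0.1287]), np.float64(0.0014782543436015394))
{'mill': array([0.6038, 0.086 ]), 'bottle': array([ 0.5894, -0.0644]), 'can': array([0.5214, 0.018 ]), 'pot': array([0.5966, 0.0108]), 'bmill': array([0.5736, 0.3423]), 'bbottle': array([0.48 , 0.326]), 'bcan': array([0.3864, 0.3097])}
shift mm [-586.6  508.   -21.7] turn 29.49 target [0.6 0.1 0.3] f [ 0.5 -0.3 -0.8]
```

```bash
python3 -m pendant '[[0,0,-4,6],[0,0,-8,12],[0,0,-12,18],[0,0,-16,24],[0,0,-22,29.5]]' 85; python3 -m pendant '[[0,0,0,0],[0,0,0,0]]';python3 go.py mill .275
```

```text
t: 2.87
tool_pos: [0.2744, -0.6165, 0.2751]
tcp_rot: [0.051, 0.999, 0.0, -0.0]
force: [0.1, 0.4, 0.1]
opening: 0.0851
gripper_force: 0.0
t: 3.03
tool_pos: [0.2746, -0.6168, 0.2755]
tcp_rot: [0.047, 0.999, -0.0, 0.0]
force: [-0.5, 0.2, -0.8]
opening: 0.0849
gripper_force: 0.0
shift mm [-262.5  730.3    0.3] turn 0.17 target [0.6 0.1 0.3] f [-0.5  0.2 -0.8]
```

```bash
for i in 1; do
python3 -m pendant '[[-8,22,0,0],[-20,56,0,0],[-33,92,0,0],[-46,128,0,0],[-60,165,0,0]]' >/dev/null
python3 -m pendant '[[-13,37,0,0],[-26,74,0,0],[-39,111,0,0],[-53,148,0,0],[-66,185,0,0]]' >/dev/null
python3 -m pendant '[[-13,37,0,0],[-26,74,0,0],[-39,111,0,0],[-53,148,0,0],[-66,185,0,0]]' >/dev/null
python3 -m pendant '[[-14,37,0,0],[-28,74,0,0],[-42,111,0,0],[-56,147,0,0],[-64,177,0,0]]' >/dev/null
python3 -m pendant '[[-3,10,0,0],[-6,18,0,0],[-6,18,0,0],[-6,18,0,0]]'
done; python3 go.py mill .163
```

```text
t: 5.03
tool_pos: [0.6049, 0.0843, 0.275]
tcp_rot: [0.047, 0.999, -0.0, -0.0]
force: [-0.3, -0.9, -0.3]
opening: 0.0851
gripper_force: 0.0
shift mm [  1.2   1.6 112. ] turn 0.06 target [0.6 0.1 0.2] f [-0.3 -0.9 -0.3]
```

```bash

python3 -m pendant '[[1,2,15,0],[1,2,35,0],[1,2,55,0],[1,2,75,0],[1,2,90,0]]' >/dev/null
python3 -m pendant '[[0,0,8,0],[0,0,16,0],[0,0,22,0],[0,0,22,0],[0,0,22,0]]'
python3 -m pendant '[[0,0,0,0],[0,0,0,0],[0,0,0,0],[0,0,0,0],[0,0,0,0]]' 20 >/dev/null
python3 -m pendant '[[0,0,0,0],[0,0,0,0],[0,0,0,0],[0,0,0,0],[0,0,0,0]]'
python3 - <<'E'
from h import *
snap('side','s1.png')
E
```

```text
t: 5.87
tool_pos: [0.6047, 0.0867, 0.1638]
tcp_rot: [0.048, 0.999, 0.0, 0.0]
force: [-0.2, 0.5, 0.4]
opening: 0.0852
gripper_force: 0.0
t: 6.7
tool_pos: [0.6049, 0.0868, 0.1641]
tcp_rot: [0.048, 0.999, -0.0, 0.001]
force: [-0.8, -2.0, 4.6]
opening: 0.0424
gripper_force: 61.1
```

View pics/s1.png

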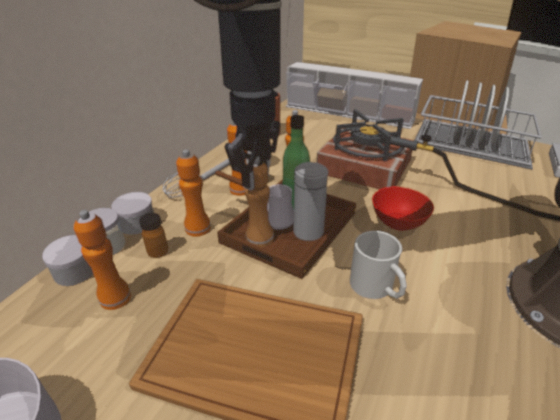

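The mill is gripped between the pads (opening 42 mm). Lift and carry.

```bash

python3 -m pendant '[[0,0,-5,0],[0,0,-15,0],[0,0,-30,0],[0,0,-45,0],[0,0,-60,0]]' 
python3 -m pendant '[[0,0,-10,0],[0,0,-18,0],[0,0,-20,0],[0,0,-20,0]]' 
python3 go.py bmill .256
```

```text
t: 7.17
tool_pos: [0.6041, 0.0871, 0.224]
tcp_rot: [0.048, 0.999, 0.0, -0.001]
force: [0.6, 0.5, -3.1]
opening: 0.0423
gripper_force: 61.2
t: 7.5
tool_pos: [0.6045, 0.0871, 0.2436]
tcp_rot: [0.048, 0.999, 0.0, 0.0]
force: [0.3, -0.5, -4.0]
opening: 0.0423
gripper_force: 61.2
shift mm [ 55.2 251.1 -12.3] turn -0.01 target [0.6 0.3 0.3] f [ 0.3 -0.5 -4. ]
```

```bash

python3 -m pendant '[[2,8,0,0],[6,25,0,0],[10,45,0,0],[14,65,0,0],[18,85,0,0]]' >/dev/null
python3 -m pendant '[[5,20,0,0],[9,40,0,0],[13,60,0,0],[17,80,0,0],[22,100,0,0]]'  >/dev/null
python3 -m pendant '[[5,20,0,0],[9,40,0,0],[12,55,0,0],[15,64,0,0],[15,66,0,0]]'  >/dev/null
python3 -m pendant '[[0,0,0,0],[0,0,0,0],[0,0,0,0]]' 
python3 go.py bmill .177
```

```text
t: 9.0
tool_pos: [0.5739, 0.3412, 0.2434]
tcp_rot: [0.048, 0.999, -0.0, -0.0]
force: [-0.4, -0.3, -2.9]
opening: 0.0422
gripper_force: 61.4
shift mm [ 0.5  1.1 66.4] turn -0.05 target [0.6 0.3 0.2] f [-0.4 -0.3 -2.9]
```

```bash

python3 -m pendant '[[0,0,6,0],[0,0,18,0],[0,0,32,0],[0,0,46,0],[0,0,56,0]]' >/dev/null
python3 -m pendant '[[0,0,3,0],[0,0,5,0],[0,0,7,0],[0,0,8,0],[0,0,8,0]]'
python3 -m pendant '[[0,0,1,0],[0,0,2,0],[0,0,2,0],[0,0,2,0]]'
```

```text
t: 9.83
tool_pos: [0.574, 0.3422, 0.1797]
tcp_rot: [0.048, 0.999, 0.0, 0.0]
force: [0.4, -0.1, -3.6]
opening: 0.042
gripper_force: 61.5
t: 10.17
tool_pos: [0.5738, 0.3421, 0.1774]
tcp_rot: [0.048, 0.999, 0.0, 0.0]
force: [-0.5, 0.9, -2.6]
opening: 0.0422
gripper_force: 61.5
```

```bash

python3 -m pendant '[[0,0,1,0],[0,0,1,0],[0,0,1,0]]'|grep -E 'pos|force'
python3 -m pendant '[[0,0,1,0],[0,0,1,0],[0,0,1,0]]'|grep -E 'pos|force'
```

```text
tool_pos: [0.5738, 0.342, 0.1763]
force: [0.1, 0.0, -2.5]
gripper_force: 61.5
tool_pos: [0.5741, 0.3421, 0.1761]
force: [-0.3, -1.2, 3.2]
gripper_force: 62.1
```

```bash

python3 -m pendant '[[0,0,0,0],[0,0,0,0],[0,0,0,0],[0,0,0,0],[0,0,0,0]]' 85 >/dev/null
python3 -m pendant '[[0,0,0,0],[0,0,-8,0],[0,0,-20,0],[0,0,-40,0],[0,0,-60,0]]' 
python3 -m pendant '[[0,0,-15,0],[0,0,-25,0],[0,0,-30,0],[0,0,-30,0]]' >/dev/null
python3 go.py can .266
```

```text
t: 11.5
tool_pos: [0.5738, 0.342, 0.2368]
tcp_rot: [0.048, 0.999, -0.0, 0.0]
force: [0.0, 0.3, 0.8]
opening: 0.0849
gripper_force: 0.0
shift mm [  21.4 -327.9    0.4] turn 0.0 target [0.5 0.  0.3] f [-0.2  0.  -0. ]
```

```bash

python3 -m pendant '[[2,-15,0,0],[4,-40,0,0],[6,-75,0,0],[9,-110,0,0],[11,-145,0,0]]' >/dev/null
python3 -m pendant '[[2,-36,0,0],[4,-72,0,0],[6,-108,0,0],[9,-140,0,0],[10,-165,0,0]]' >/dev/null
python3 -m pendant '[[0,-10,0,0],[0,-18,0,0],[0,-18,0,0],[0,-18,0,0]]' >/dev/null
python3 go.py can .141
```

```text
shift mm [  0.    0.3 123.9] turn -0.03 target [0.5 0.  0.1] f [0.9 1.  0.2]
```

```bash

python3 -m pendant '[[0,0,15,0],[0,0,35,0],[0,0,60,0],[0,0,80,0],[0,0,95,0]]' >/dev/null
python3 -m pendant '[[0,0,12,0],[0,0,22,0],[0,0,29,0],[0,0,29,0],[0,0,29,0]]'
python3 -m pendant '[[0,0,0,0],[0,0,0,0],[0,0,0,0],[0,0,0,0],[0,0,0,0]]' 50 >/dev/null
python3 -m pendant '[[0,0,0,0],[0,0,0,0],[0,0,0,0]]'
```

```text
t: 13.83
tool_pos: [0.5216, 0.018, 0.1413]
tcp_rot: [0.048, 0.999, -0.0, -0.0]
force: [-0.4, -0.4, 0.2]
opening: 0.0848
gripper_force: 0.0
t: 14.5
tool_pos: [0.5224, 0.0178, 0.1425]
tcp_rot: [0.048, 0.999, 0.0, 0.001]
force: [0.0, 0.7, 6.4]
opening: 0.0635
gripper_force: 66.7
```

```bash

python3 -m pendant '[[0,0,-5,0],[0,0,-15,0],[0,0,-30,0],[0,0,-48,0],[0,0,-66,0]]' >/dev/null
python3 -m pendant '[[0,0,-15,0],[0,0,-25,0],[0,0,-30,0],[0,0,-30,0]]' 
python3 go.py bcan .236
```

```text
t: 15.25
tool_pos: [0.5216, 0.0177, 0.2383]
tcp_rot: [0.048, 0.999, 0.0, 0.001]
force: [-0.3, -0.9, -3.4]
opening: 0.0637
gripper_force: 66.6
shift mm [162.6 277.6   2.3] turn -0.01 target [0.4 0.3 0.2] f [-0.3 -0.9 -3.4]
```

```bash

python3 -m pendant '[[3,8,0,0],[10,24,0,0],[18,42,0,0],[26,60,0,0],[36,80,0,0]]' >/dev/null
python3 -m pendant '[[11,18,0,0],[22,36,0,0],[34,56,0,0],[46,75,0,0],[58,95,0,0]]' >/dev/null
python3 -m pendant '[[13,20,0,0],[26,40,0,0],[38,60,0,0],[50,78,0,0],[60,92,0,0]]' >/dev/null
python3 -m pendant '[[6,8,0,0],[8,10,0,0],[8,10,0,0],[8,10,0,0]]'
python3 go.py bcan .153
```

```text
t: 16.83
tool_pos: [0.3866, 0.3083, 0.2368]
tcp_rot: [0.048, 0.999, -0.0, -0.0]
force: [0.6, -0.1, -3.3]
opening: 0.0637
gripper_force: 66.8
shift mm [ 0.3  1.4 83.8] turn 0.01 target [0.4 0.3 0.2] f [ 0.6 -0.1 -3.3]
```

```bash

python3 -m pendant '[[0,0,6,0],[0,0,20,0],[0,0,36,0],[0,0,52,0],[0,0,66,0]]' >/dev/null
python3 -m pendant '[[0,0,5,0],[0,0,9,0],[0,0,12,0],[0,0,12,0],[0,0,12,0]]'|grep -E 'pos|force'
for i in 1; do python3 -m pendant '[[0,0,2,0],[0,0,2,0],[0,0,2,0]]'|grep -E 'pos|force'; python3 -m pendant '[[0,0,1,0],[0,0,1,0],[0,0,1,0]]'|grep -E 'pos|force'; done
```

```text
tool_pos: [0.3871, 0.3091, 0.1598]
force: [0.0, 0.4, -3.4]
gripper_force: 66.9
tool_pos: [0.3868, 0.3089, 0.1575]
force: [-0.1, -0.2, -3.2]
gripper_force: 66.9
tool_pos: [0.3868, 0.3089, 0.1563]
force: [-0.5, -0.0, -4.7]
gripper_force: 66.9
```

```bash

python3 -m pendant '[[0,0,1,0],[0,0,1,0],[0,0,1,0]]'|grep -E 'pos|force:'
python3 -m pendant '[[0,0,1,0],[0,0,1,0],[0,0,1,0]]'|grep -E 'pos|force:'
python3 -m pendant '[[0,0,1,0],[0,0,1,0],[0,0,1,0]]'|grep -E 'pos|force:'
```

```text
tool_pos: [0.3867, 0.3088, 0.1552]
force: [0.3, 0.4, -3.1]
gripper_force: 66.9
tool_pos: [0.3869, 0.309, 0.1545]
force: [-1.1, -0.8, -0.4]
gripper_force: 67.1
tool_pos: [0.3872, 0.309, 0.1545]
force: [-2.8, -2.0, 10.0]
gripper_force: 68.5
```

```bash

python3 -m pendant '[[0,0,0,0],[0,0,0,0],[0,0,0,0],[0,0,0,0],[0,0,0,0]]' 85 >/dev/null
python3 -m pendant '[[0,0,0,0],[0,0,-8,0],[0,0,-25,0],[0,0,-50,0],[0,0,-80,0]]' 
python3 -m pendant '[[0,0,-25,0],[0,0,-40,0],[0,0,-45,0],[0,0,-45,0]]' >/dev/null
python3 go.py bottle .28
python3 - <<'E'
from h import *
snap('side','s2.png')
E
```

```text
t: 19.75
tool_pos: [0.3862, 0.3081, 0.2336]
tcp_rot: [0.048, 0.999, -0.001, -0.001]
force: [1.1, 1.1, 0.4]
opening: 0.0852
gripper_force: 0.0
shift mm [-237.1 -352.6   -0.6] turn 0.0 target [ 0.6 -0.1  0.3] f [0.9 0.8 0.7]
```

View pics/s2.png

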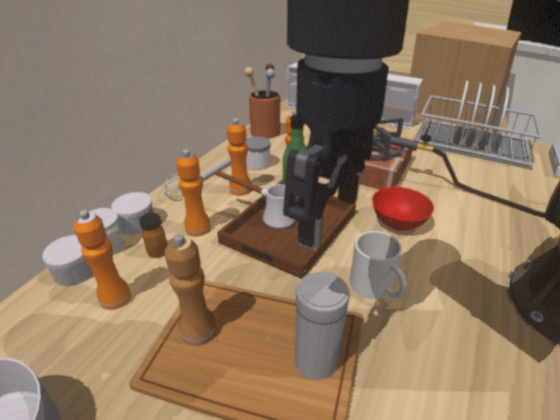

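The mill stands on the board at (197,300) and the canister at (320,340). The pot and bottle are still in the tray. On to the bottle.

```bash

python3 -m pendant '[[-10,-15,0,0],[-26,-38,0,0],[-46,-68,0,0],[-66,-98,0,0],[-86,-128,0,0]]' >/dev/null
python3 -m pendant '[[-20,-30,0,0],[-41,-60,0,0],[-62,-92,0,0],[-83,-123,0,0],[-103,-153,0,0]]' >/dev/null
python3 -m pendant '[[-18,-26,0,0],[-35,-52,0,0],[-48,-72,0,0],[-48,-72,0,0],[-48,-72,0,0]]' 
python3 go.py bottle .201
```

```text
t: 21.38
tool_pos: [0.5884, -0.0665, 0.276]
tcp_rot: [0.049, 0.999, -0.0, -0.002]
force: [-0.2, 0.7, -0.3]
opening: 0.0845
gripper_force: 0.0
shift mm [-1.1  2.3 75. ] turn -0.16 target [ 0.6 -0.1  0.2] f [-0.2  0.7 -0.3]
```

```bash

python3 -m pendant '[[0,1,12,0],[0,1,28,0],[0,1,44,0],[0,1,58,0],[0,1,68,0]]' >/dev/null
python3 -m pendant '[[0,0,5,0],[0,0,7,0],[0,0,7,0],[0,0,7,0]]'; python3 go.py bottle .201
python3 -m pendant '[[0,0,0,0],[0,0,0,0],[0,0,0,0],[0,0,0,0],[0,0,0,0]]' 10 >/dev/null
python3 -m pendant '[[0,0,0,0],[0,0,0,0],[0,0,0,0],[0,0,0,0]]'
```

```text
t: 22.13
tool_pos: [0.5892, -0.0641, 0.204]
tcp_rot: [0.048, 0.999, 0.0, 0.0]
force: [-0.1, -0.1, 0.2]
opening: 0.0851
gripper_force: 0.0
shift mm [-0.1 -0.2  3. ] turn 0.02 target [ 0.6 -0.1  0.2] f [-0.1 -0.1  0.2]
t: 22.88
tool_pos: [0.5892, -0.0644, 0.2037]
tcp_rot: [0.048, 0.999, -0.0, 0.0]
force: [-0.8, -1.4, 4.3]
opening: 0.0285
gripper_force: 58.8
```

```bash

python3 -m pendant '[[0,0,-5,0],[0,0,-15,0],[0,0,-30,0],[0,0,-46,0],[0,0,-62,0]]' >/dev/null
python3 -m pendant '[[0,0,-16,0],[0,0,-32,0],[0,0,-42,0],[0,0,-46,0],[0,0,-46,0]]' 
python3 go.py bbottle .312
```

```text
t: 23.72
tool_pos: [0.589, -0.0641, 0.3119]
tcp_rot: [0.048, 0.999, 0.0, 0.0]
force: [0.3, -0.2, -5.5]
opening: 0.0284
gripper_force: 59.5
shift mm [145.9 377.8   0. ] turn -0.01 target [0.5 0.3 0.3] f [ 0.3 -0.2 -5.5]
```

```bash

python3 -m pendant '[[2,5,0,0],[6,17,0,0],[13,34,0,0],[20,52,0,0],[27,70,0,0]]' >/dev/null
python3 -m pendant '[[7,19,0,0],[15,38,0,0],[22,57,0,0],[29,76,0,0],[37,95,0,0]]' >/dev/null
python3 -m pendant '[[7,19,0,0],[15,38,0,0],[22,57,0,0],[29,76,0,0],[37,95,0,0]]' >/dev/null
python3 -m pendant '[[7,19,0,0],[15,38,0,0],[22,57,0,0],[29,75,0,0],[35,92,0,0]]' >/dev/null
python3 -m pendant '[[5,12,0,0],[8,20,0,0],[10,24,0,0],[10,25,0,0],[10,25,0,0]]' 
python3 go.py bbottle .2157
```

```text
t: 25.8
tool_pos: [0.4796, 0.3248, 0.3111]
tcp_rot: [0.048, 0.999, -0.0, -0.0]
force: [0.9, 0.2, -4.9]
opening: 0.0287
gripper_force: 59.7
shift mm [-0.3  1.3 95.4] turn 0.0 target [0.5 0.3 0.2] f [ 0.9  0.2 -4.9]
```

```bash

python3 -m pendant '[[0,0,6,0],[0,0,20,0],[0,0,38,0],[0,0,56,0],[0,0,72,0]]' >/dev/null
python3 -m pendant '[[0,0,10,0],[0,0,17,0],[0,0,21,0],[0,0,21,0],[0,0,21,0]]'|grep -E 'pos|force:'
python3 -m pendant '[[0,0,1,0],[0,0,1,0],[0,0,1,0]]'|grep -E 'pos|force:'
python3 -m pendant '[[0,0,1,0],[0,0,1,0],[0,0,1,0]]'|grep -E 'pos|force:'
```

```text
tool_pos: [0.4801, 0.3251, 0.2189]
force: [-0.2, 0.6, -4.3]
gripper_force: 59.7
tool_pos: [0.4799, 0.3252, 0.2179]
force: [-0.8, -0.1, -5.2]
gripper_force: 59.7
tool_pos: [0.4797, 0.325, 0.2163]
force: [0.3, 0.1, -5.3]
gripper_force: 59.7
```

```bash

python3 -m pendant '[[0,0,1,0],[0,0,1,0],[0,0,1,0]]'|grep -E 'pos|force:'
python3 -m pendant '[[0,0,0.5,0],[0,0,0.5,0],[0,0,0.5,0]]'|grep -E 'pos|force:'
```

```text
tool_pos: [0.48, 0.3251, 0.2157]
force: [0.0, -0.8, -1.0]
gripper_force: 59.9
tool_pos: [0.4802, 0.3252, 0.2157]
force: [-0.9, -1.9, 4.1]
gripper_force: 60.4
```

```bash

python3 -m pendant '[[0,0,0,0],[0,0,0,0],[0,0,0,0],[0,0,0,0],[0,0,0,0]]' 85 >/dev/null
python3 -m pendant '[[0,0,0,0],[0,0,-6,0],[0,0,-20,0],[0,0,-38,0],[0,0,-55,0]]' 
python3 -m pendant '[[0,0,-12,0],[0,0,-20,0],[0,0,-20,0],[0,0,-20,0]]' >/dev/null
python3 go.py pot .29
python3 - <<'E'
from h import *
snap('top','t2.png')
E
```

```text
t: 28.47
tool_pos: [0.4797, 0.3249, 0.2708]
tcp_rot: [0.048, 0.999, -0.0, -0.0]
force: [1.1, 0.0, 0.4]
opening: 0.0852
gripper_force: 0.0
shift mm [-146.6 -301.5   -0.4] turn -0.01 target [0.6 0.  0.3] f [ 0.1 -0.2 -0.5]
```

View pics/t2.png

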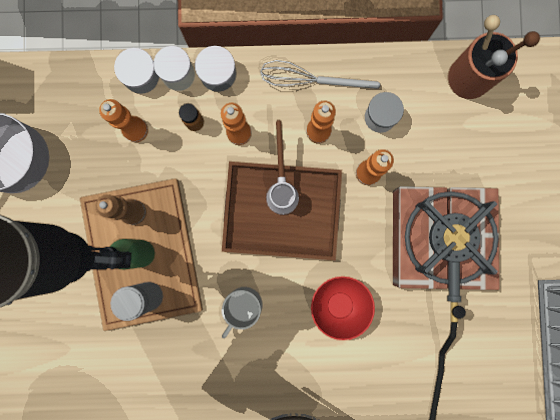

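```bash

python3 -m pendant '[[-8,-15,0,0],[-20,-40,0,0],[-34,-70,0,0],[-48,-100,0,0],[-62,-128,0,0]]' >/dev/null
python3 -m pendant '[[-15,-31,0,0],[-30,-62,0,0],[-46,-94,0,0],[-60,-124,0,0],[-74,-153,0,0]]' >/dev/null
python3 -m pendant '[[-7,-14,0,0],[-10,-20,0,0],[-10,-20,0,0],[-10,-20,0,0]]' >/dev/null
python3 go.py pot .075
python3 - <<'E'
from go import *
for l in(.05,.1,.15): print(proj('top',np.r_[pot+l*u,.008+.066+.02*l/.15]), proj('top',np.r_[pot,.086]))
E
```

```text
shift mm [ -1.1  -0.6 213.9] turn -0.05 target [0.6 0.  0.1] f [-0.1  0.8  0.3]
[[284.1 170.3]] [[282.4 193.8]]
[[285.8 146.1]] [[282.4 193.8]]
[[287.5 121.6]] [[282.4 193.8]]
```

The handle lies about 6° off the tray's yaw. That doesn't matter, since the collar is round and the fingers clear the handle. Descending.

```bash

python3 -m pendant '[[-1,-1,15,0],[-1,-1,40,0],[-1,-1,70,0],[-1,-1,105,0],[-1,-1,140,0]]' >/dev/null
python3 -m pendant '[[0,0,20,0],[0,0,40,0],[0,0,56,0],[0,0,68,0],[0,0,74,0]]'; 
python3 -m pendant '[[0,0,0,0],[0,0,0,0],[0,0,0,0],[0,0,0,0],[0,0,0,0]]' 40 >/dev/null
python3 -m pendant '[[0,0,0,0],[0,0,0,0],[0,0,0,0],[0,0,0,0]]'
python3 - <<'E'
from h import *
im=snap('side','s3f.png'); cv2.imwrite('pics/s3.png',cv2.resize(im[120:280,180:380,::-1],(800,600)))
E
```

```text
t: 30.85
tool_pos: [0.5958, 0.0115, 0.0739]
tcp_rot: [0.047, 0.999, -0.0, -0.001]
force: [0.8, 0.2, -0.1]
opening: 0.0851
gripper_force: 0.0
t: 31.6
tool_pos: [0.598, 0.0108, 0.0774]
tcp_rot: [0.048, 0.999, 0.0, 0.001]
force: [-2.4, 1.6, 6.3]
opening: 0.0553
gripper_force: 64.4
```

View pics/s3.png

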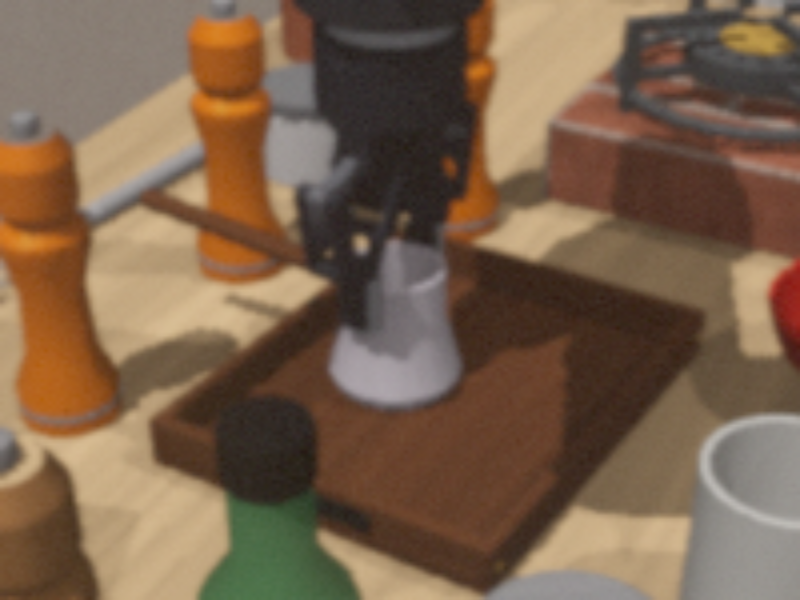

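The finger appears left of the pot's axis, so I check for an x offset before lifting.

```bash
python3 - <<'E'
from go import *
from fit import sil
im=cv2.imread('pics/s3f.png')
s=r.read_state(); print(s['tool_pos']*1000)
c,_=cv2.findContours((sil('side','coffee_pot',[.5966,.0108,.008])>.5).astype(np.uint8),0,2); cv2.drawContours(im,c,-1,(255,0,255),1)
ct=np.array(s['tool_pos']); v3=np.r_[v,0]; 
for l,col in((-.027,(0,255,0)),(.027,(0,255,0)),(0,(0,255,255))):
    for dz in(-.019,0.03):
        p=proj('side',ct+v3*l+[0,0,dz])[0]; cv2.circle(im,tuple(int(q) for q in np.round(p)),1,col,-1)
for w in(-.011,.011):
    p=proj('side',ct+v3*.03+np.r_[u,0]*w+[0,0,-.02])[0]; cv2.circle(im,tuple(int(q) for q in np.round(p)),1,(0,0,255),-1)
cv2.imwrite('pics/s3b.png',cv2.resize(im[150:230,210:310],(800,600)))
E
```

```text
[598.   10.8  77.4]
```

View pics/s3b.png

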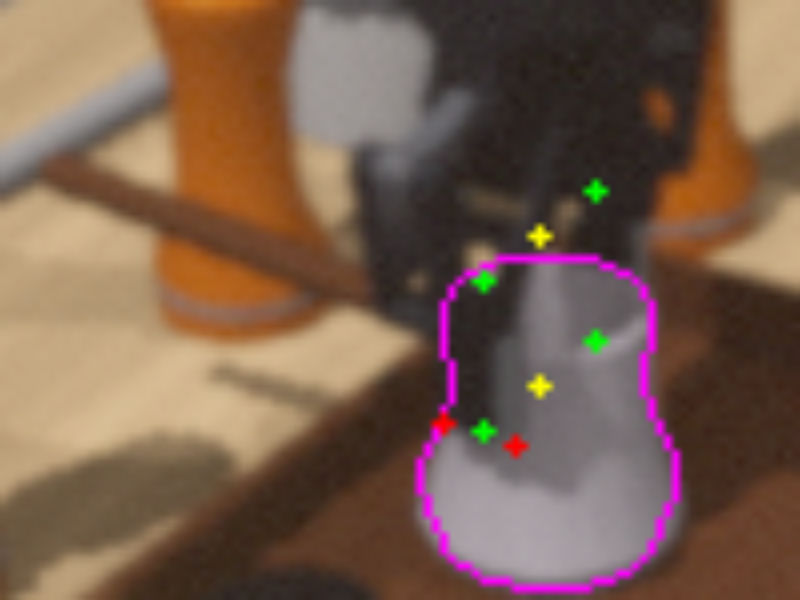

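```bash

python3 -m pendant '[[0,0,-5,0],[0,0,-16,0],[0,0,-32,0],[0,0,-50,0],[0,0,-70,0]]' >/dev/null
python3 -m pendant '[[0,0,-20,0],[0,0,-40,0],[0,0,-60,0],[0,0,-80,0],[0,0,-95,0]]' >/dev/null
python3 -m pendant '[[0,0,-5,0],[0,0,-7,0],[0,0,-7,0],[0,0,-7,0]]'
python3 go.py .4975 -.3362 .25
```

```text
t: 32.82
tool_pos: [0.5964, 0.0102, 0.2468]
tcp_rot: [0.048, 0.999, -0.0, -0.001]
force: [-0.2, -0.3, -2.5]
opening: 0.0552
gripper_force: 63.6
shift mm [  65.2 -354.3   -3. ] turn -0.02 target [ 0.5 -0.3  0.2] f [-0.2 -0.3 -2.5]
```

```bash

python3 -m pendant '[[1,-6,0,0],[3,-18,0,0],[6,-36,0,0],[10,-55,0,0],[14,-75,0,0]]' >/dev/null
python3 -m pendant '[[4,-20,0,0],[7,-40,0,0],[11,-60,0,0],[15,-80,0,0],[18,-100,0,0]]' >/dev/null
python3 -m pendant '[[4,-20,0,0],[7,-40,0,0],[11,-60,0,0],[15,-80,0,0],[18,-100,0,0]]' >/dev/null
python3 -m pendant '[[4,-20,0,0],[8,-40,0,0],[11,-58,0,0],[13,-70,0,0],[15,-79,0,0]]' >/dev/null
python3 -m pendant '[[0,0,0,0],[0,0,0,0],[0,0,0,0]]'
python3 go.py .4975 -.3362 .2044
python3 - <<'E'
from h import *
im=snap('top','t3f.png'); cv2.imwrite('pics/t3.png',cv2.resize(im[160:320,360:560,::-1],(750,600)))
E
```

```text
t: 34.73
tool_pos: [0.4984, -0.3355, 0.2477]
tcp_rot: [0.048, 0.999, 0.0, -0.0]
force: [0.6, -0.7, -2.1]
opening: 0.0557
gripper_force: 63.6
shift mm [ 0.9 -0.8 43.3] turn 0.0 target [ 0.5 -0.3  0.2] f [ 0.6 -0.7 -2.1]
```

View pics/t3.png

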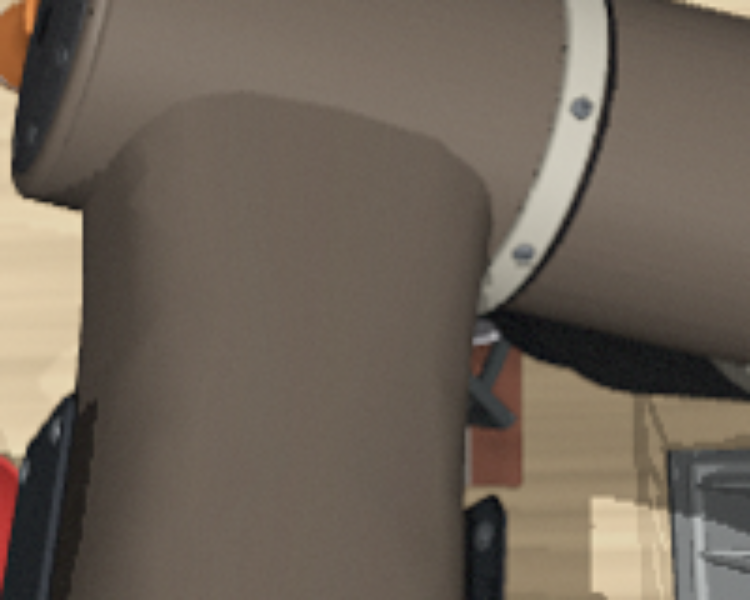

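The arm hides the ring from above, so I rely on the measured centre and feel for contact.

```bash

python3 -m pendant '[[1,-1,4,0],[1,-1,12,0],[1,-1,22,0],[1,-1,30,0],[1,-1,36,0]]' >/dev/null
python3 -m pendant '[[0,0,2,0],[0,0,4,0],[0,0,4,0],[0,0,4,0]]'|grep -E 'pos|force:'
python3 -m pendant '[[0,0,1,0],[0,0,1,0],[0,0,1,0]]'|grep -E 'pos|force:'
python3 -m pendant '[[0,0,1,0],[0,0,1,0],[0,0,1,0]]'|grep -E 'pos|force:'
```

```text
tool_pos: [0.4975, -0.3369, 0.208]
force: [-0.2, 0.5, -1.1]
gripper_force: 63.6
tool_pos: [0.4974, -0.3368, 0.207]
force: [-0.2, 0.5, -1.6]
gripper_force: 63.6
tool_pos: [0.4973, -0.3367, 0.2058]
force: [0.1, 0.3, -2.9]
gripper_force: 63.6
```

```bash

python3 -m pendant '[[0,0,1,0],[0,0,1,0],[0,0,1,0]]'|grep -E 'pos|force:'
python3 -m pendant '[[0,0,1,0],[0,0,1,0],[0,0,1,0]]'|grep -E 'pos|force:'
python3 - <<'E'
from h import *
from fit import sil
im=snap('side','s4f.png')[:,:,::-1].copy()
c,_=cv2.findContours((sil('side','coffee_pot',[.4966,-.3365,.135])>.5).astype(np.uint8),0,2)
j=im.copy(); cv2.drawContours(j,c,-1,(255,0,255),1)
cv2.imwrite('pics/s4.png',np.hstack([cv2.resize(k[60:190,310:440],(400,400)) for k in(im,j)]))
E
```

```text
tool_pos: [0.4973, -0.3367, 0.2047]
force: [-0.5, -0.7, -2.2]
gripper_force: 63.6
tool_pos: [0.4974, -0.3368, 0.2044]
force: [-1.4, 1.7, 4.6]
gripper_force: 64.3
```

View pics/s4.png

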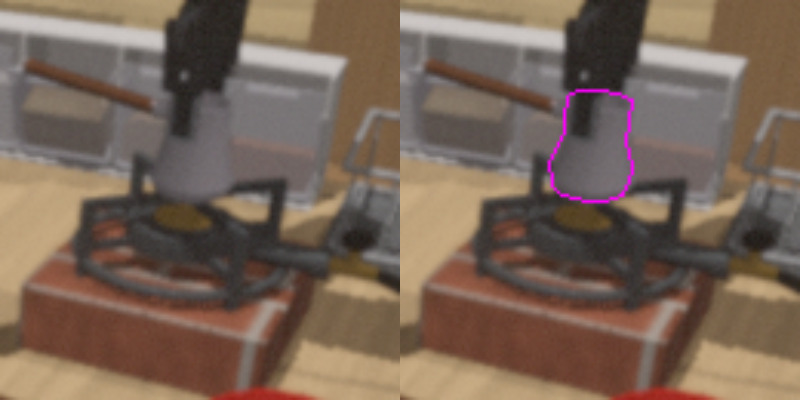

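The pot is on the supports, with contact at the expected height and its outline matching. Release, then back to the bottle on the board.

```bash

python3 -m pendant '[[0,0,0,0],[0,0,0,0],[0,0,0,0],[0,0,0,0],[0,0,0,0]]' 85 >/dev/null
python3 -m pendant '[[0,0,0,0],[0,0,-5,0],[0,0,-15,0],[0,0,-32,0],[0,0,-52,0]]' 
python3 -m pendant '[[0,0,-20,0],[0,0,-36,0],[0,0,-43,0],[0,0,-43,0]]' >/dev/null
python3 go.py .480 .325 .30
```

```text
t: 37.42
tool_pos: [0.497, -0.3366, 0.2564]
tcp_rot: [0.048, 0.999, 0.0, -0.001]
force: [0.9, -0.5, -0.0]
opening: 0.0851
gripper_force: 0.0
shift mm [ 81.5 657.4   0.3] turn 0.0 target [0.5 0.3 0.3] f [-0.3 -0.1  0.3]
```

```bash

python3 -m pendant '[[2,15,0,0],[5,40,0,0],[9,75,0,0],[14,110,0,0],[18,147,0,0]]' >/dev/null
python3 -m pendant '[[5,38,0,0],[9,76,0,0],[14,114,0,0],[19,152,0,0],[23,190,0,0]]' >/dev/null
python3 -m pendant '[[5,38,0,0],[9,76,0,0],[14,114,0,0],[19,152,0,0],[23,190,0,0]]' >/dev/null
python3 -m pendant '[[5,35,0,0],[9,65,0,0],[12,92,0,0],[15,115,0,0],[17,130,0,0]]' >/dev/null
python3 -m pendant '[[0,0,0,0],[0,0,0,0],[0,0,0,0]]' >/dev/null
python3 go.py .480 .325 .2157
python3 - <<'E'
from h import *
im=snap('top','t4f.png'); cv2.imwrite('pics/t4.png',cv2.resize(im[160:320,360:560,::-1],(750,600)))
E
```

```text
shift mm [-0.4  0.9 82.6] turn -0.02 target [0.5 0.3 0.2] f [ 0.5 -0.3 -0.2]
```

View pics/t4.png

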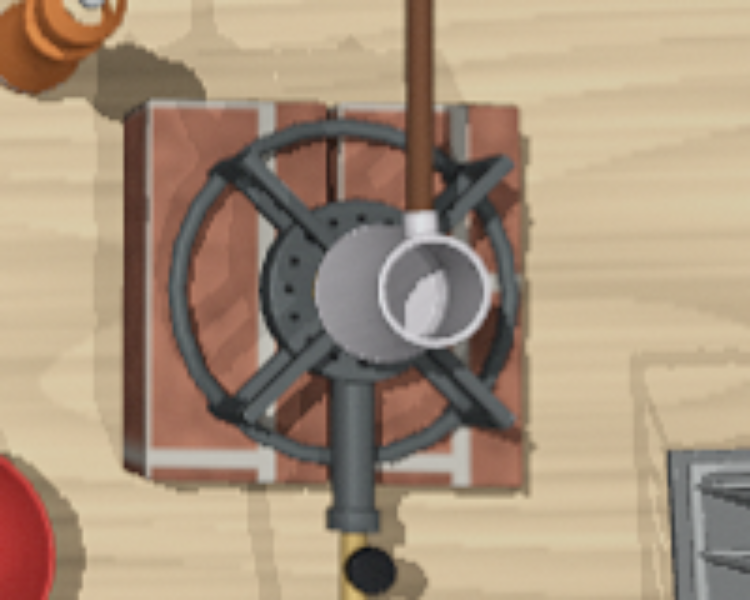

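```bash
python3 - <<'E'
from h import *
from fit import sil
np.set_printoptions(precision=4,suppress=True)
print(atz('top',(360+437*200/750,160+292*200/750),.213))
from fit import *
o=r.outline_of('coffee_pot','top'); print([(q['centre'],q['score']) for q in o])
print(proj('top',[.4966,-.336,.213])[0], proj('top',[.4966,-.336,.155])[0])
for n in('top','side'):
    if n=='side': snap(n,'s5f.png')
    s=sil(n,'coffee_pot',[.4966,-.336,.135])>.5; ys,xs=np.nonzero(s); print(n,'pred',xs.min(),xs.max(),ys.min(),ys.max())
    for q in r.outline_of('coffee_pot',n): ys,xs=np.nonzero(q['pixels']); print(n,q['score'],xs.min(),xs.max(),ys.min(),ys.max())
E
```

```text
[ 0.494  -0.3372  0.213 ]
[([469.7, 229.7], 0.77)]
[475.7858 236.4698] [464.0529 237.1276]
top pred 445 491 219 256
top 0.77 444 489 151 256
side pred 358 385 89 125
side 0.64 317 385 79 125
```

The pot is within about 3 mm of the ring's axis. Now the bottle goes back.

```bash

python3 -m pendant '[[0,1,12,0],[0,1,28,0],[0,1,46,0],[0,1,64,0],[0,1,76,0]]' >/dev/null
python3 -m pendant '[[0,0,5,0],[0,0,7,0],[0,0,7,0],[0,0,7,0]]'|grep pos
python3 -m pendant '[[0,0,0,0],[0,0,0,0],[0,0,0,0],[0,0,0,0],[0,0,0,0]]' 10 >/dev/null
python3 -m pendant '[[0,0,0,0],[0,0,0,0],[0,0,0,0],[0,0,0,0]]'
python3 -m pendant '[[0,0,-5,0],[0,0,-15,0],[0,0,-30,0],[0,0,-48,0],[0,0,-66,0]]' >/dev/null
python3 -m pendant '[[0,0,-16,0],[0,0,-27,0],[0,0,-34,0],[0,0,-34,0],[0,0,-34,0]]' 
python3 go.py .5895 -.0646 .316
```

```text
tool_pos: [0.4803, 0.3262, 0.2168]
t: 41.42
tool_pos: [0.48, 0.326, 0.2162]
tcp_rot: [0.048, 0.999, 0.0, 0.0]
force: [0.5, -1.5, 4.6]
opening: 0.0283
gripper_force: 58.8
t: 42.25
tool_pos: [0.4795, 0.3259, 0.3152]
tcp_rot: [0.048, 0.999, -0.0, -0.0]
force: [-0.6, 0.4, -6.0]
opening: 0.0285
gripper_force: 59.8
shift mm [-147.  -378.2   -0.8] turn -0.01 target [ 0.6 -0.1  0.3] f [-0.6  0.4 -6. ]
```

```bash

python3 -m pendant '[[-2,-5,0,0],[-6,-17,0,0],[-13,-34,0,0],[-20,-52,0,0],[-27,-70,0,0]]' >/dev/null
python3 -m pendant '[[-7,-19,0,0],[-15,-38,0,0],[-22,-57,0,0],[-29,-76,0,0],[-37,-95,0,0]]' >/dev/null
python3 -m pendant '[[-7,-19,0,0],[-15,-38,0,0],[-22,-57,0,0],[-29,-76,0,0],[-37,-95,0,0]]' >/dev/null
python3 -m pendant '[[-7,-19,0,0],[-15,-38,0,0],[-22,-57,0,0],[-29,-75,0,0],[-35,-92,0,0]]' >/dev/null
python3 -m pendant '[[-5,-12,0,0],[-9,-21,0,0],[-11,-26,0,0],[-11,-26,0,0],[-11,-26,0,0]]' >/dev/null
python3 -m pendant '[[0,0,6,0],[0,0,20,0],[0,0,38,0],[0,0,56,0],[0,0,70,0]]' >/dev/null
python3 -m pendant '[[0,0,12,0],[0,0,22,0],[0,0,26,0],[0,0,26,0],[0,0,26,0]]' >/dev/null
python3 go.py .5895 -.0646 .2042
```

```text
shift mm [ 0.6 -0.5 16. ] turn 0.03 target [ 0.6 -0.1  0.2] f [ 0.  -0.4 -4.7]
```

```bash

python3 -m pendant '[[0.5,-0.5,4,0],[0.5,-0.5,8,0],[0.5,-0.5,11,0],[0.5,-0.5,13,0],[0.5,-0.5,13,0]]' |grep -E 'pos|force:'
python3 -m pendant '[[0,0,1,0],[0,0,1,0],[0,0,1,0]]'|grep -E 'pos|force:'
python3 -m pendant '[[0,0,1,0],[0,0,1,0],[0,0,1,0]]'|grep -E 'pos|force:'
```

```text
tool_pos: [0.5891, -0.0649, 0.2062]
force: [-0.8, 1.0, -5.0]
gripper_force: 59.9
tool_pos: [0.5894, -0.0648, 0.2059]
force: [-1.3, -0.3, -5.7]
gripper_force: 59.9
tool_pos: [0.5893, -0.0648, 0.2048]
force: [0.7, -0.0, -5.0]
gripper_force: 59.9
```

```bash

python3 -m pendant '[[0,0,1,0],[0,0,1,0],[0,0,1,0]]'|grep -E 'pos|force:'
python3 -m pendant '[[0,0,0.5,0],[0,0,0.5,0],[0,0,0.5,0]]'|grep -E 'pos|force:'
```

```text
tool_pos: [0.5897, -0.0649, 0.2043]
force: [0.3, -0.6, -1.5]
gripper_force: 60.1
tool_pos: [0.5899, -0.065, 0.2042]
force: [-0.5, -2.0, 4.8]
gripper_force: 60.4
```

```bash

python3 -m pendant '[[0,0,0,0],[0,0,0,0],[0,0,0,0],[0,0,0,0],[0,0,0,0]]' 85 >/dev/null
python3 -m pendant '[[0,0,0,0],[0,0,-6,0],[0,0,-20,0],[0,0,-38,0],[0,0,-55,0]]' |grep -E 'pos|force|open'
python3 -m pendant '[[0,0,-12,0],[0,0,-20,0],[0,0,-20,0],[0,0,-20,0]]' >/dev/null
python3 go.py .574 .342 .28
```

```text
tool_pos: [0.5893, -0.0649, 0.2593]
force: [0.3, -0.4, 0.6]
opening: 0.0852
gripper_force: 0.0
shift mm [ 54.3 403.4  -1.5] turn -0.01 target [0.6 0.3 0.3] f [ 0.1 -0.2 -0. ]
```

```bash

python3 -m pendant '[[2,15,0,0],[5,40,0,0],[10,75,0,0],[15,110,0,0],[20,147,0,0]]' >/dev/null
python3 -m pendant '[[5,36,0,0],[10,72,0,0],[15,108,0,0],[20,145,0,0],[24,176,0,0]]' >/dev/null
python3 -m pendant '[[4,30,0,0],[8,58,0,0],[10,76,0,0],[10,80,0,0],[10,80,0,0]]' >/dev/null
python3 go.py .574 .342 .176
```

```text
shift mm [ -0.3  -0.2 100.7] turn 0.07 target [0.6 0.3 0.2] f [-0.2 -0.6  0.1]
```

```bash

python3 -m pendant '[[0,0,12,0],[0,0,30,0],[0,0,50,0],[0,0,70,0],[0,0,86,0]]' >/dev/null
python3 -m pendant '[[0,0,9,0],[0,0,14,0],[0,0,14,0],[0,0,14,0]]'|grep pos
python3 -m pendant '[[0,0,0,0],[0,0,0,0],[0,0,0,0],[0,0,0,0],[0,0,0,0]]' 20 >/dev/null
python3 -m pendant '[[0,0,0,0],[0,0,0,0],[0,0,0,0],[0,0,0,0]]'
python3 -m pendant '[[0,0,-5,0],[0,0,-15,0],[0,0,-30,0],[0,0,-45,0],[0,0,-60,0]]' >/dev/null
python3 -m pendant '[[0,0,-10,0],[0,0,-18,0],[0,0,-20,0],[0,0,-20,0]]' |grep -E 'pos|force|open'
python3 go.py .6045 .0866 .256
```

```text
tool_pos: [0.5747, 0.3412, 0.1788]
t: 50.5
tool_pos: [0.5747, 0.3415, 0.1793]
tcp_rot: [0.048, 0.999, 0.0, 0.001]
force: [-1.7, -1.5, 5.7]
opening: 0.042
gripper_force: 61.3
tool_pos: [0.5742, 0.3417, 0.2586]
force: [-0.2, -0.6, -3.4]
opening: 0.042
gripper_force: 61.3
shift mm [ -54.6 -251.     2.5] turn -0.0 target [0.6 0.1 0.3] f [-0.2 -0.6 -3.4]
```

```bash

python3 -m pendant '[[-2,-8,0,0],[-6,-25,0,0],[-10,-45,0,0],[-14,-65,0,0],[-18,-85,0,0]]' >/dev/null
python3 -m pendant '[[-5,-20,0,0],[-9,-40,0,0],[-13,-60,0,0],[-17,-80,0,0],[-22,-100,0,0]]'  >/dev/null
python3 -m pendant '[[-5,-20,0,0],[-9,-40,0,0],[-12,-55,0,0],[-14,-64,0,0],[-15,-66,0,0]]'  >/dev/null
python3 -m pendant '[[0,0,0,0],[0,0,0,0],[0,0,0,0]]' >/dev/null
python3 -m pendant '[[0,0,6,0],[0,0,20,0],[0,0,38,0],[0,0,56,0],[0,0,70,0]]' >/dev/null
python3 -m pendant '[[0,0,8,0],[0,0,13,0],[0,0,13,0],[0,0,13,0]]' >/dev/null
python3 go.py .605 .0866 .167
```

```text
shift mm [ 0.2 -0.1  8.7] turn 0.03 target [0.6 0.1 0.2] f [ 0.2  0.1 -2.4]
```

```bash

python3 -m pendant '[[0,0,3,0],[0,0,5,0],[0,0,6,0],[0,0,6,0],[0,0,6,0]]' |grep -E 'pos|force:'
python3 -m pendant '[[0,0,1,0],[0,0,1,0],[0,0,1,0]]'|grep -E 'pos|force:'
python3 -m pendant '[[0,0,1,0],[0,0,1,0],[0,0,1,0]]'|grep -E 'pos|force:'
python3 -m pendant '[[0,0,0.5,0],[0,0,0.5,0],[0,0,0.5,0]]'|grep -E 'pos|force:'
```

```text
tool_pos: [0.605, 0.0864, 0.1695]
force: [-0.6, 0.3, -3.2]
gripper_force: 61.5
tool_pos: [0.6049, 0.0864, 0.1683]
force: [0.8, 0.0, -3.2]
gripper_force: 61.5
tool_pos: [0.605, 0.0864, 0.1674]
force: [-0.1, 0.3, -2.0]
gripper_force: 61.5
tool_pos: [0.6052, 0.0864, 0.1673]
force: [0.3, -0.6, 2.9]
gripper_force: 61.9
```

Contact. Release and go to the canister.

```bash

python3 -m pendant '[[0,0,0,0],[0,0,0,0],[0,0,0,0],[0,0,0,0],[0,0,0,0]]' 85 >/dev/null
python3 -m pendant '[[0,0,0,0],[0,0,-6,0],[0,0,-20,0],[0,0,-40,0],[0,0,-60,0]]' |grep -E 'pos|force|open'
python3 -m pendant '[[0,0,-18,0],[0,0,-30,0],[0,0,-33,0],[0,0,-33,0]]' >/dev/null
python3 go.py .387 .309 .26
```

```text
tool_pos: [0.6047, 0.0862, 0.2275]
force: [-0.1, 1.0, 0.5]
opening: 0.085
gripper_force: 0.0
shift mm [238.6 200.5   0.8] turn -0.0 target [0.4 0.3 0.3] f [ 1.3  0.1 -0.9]
```

```bash

python3 -m pendant '[[12,10,0,0],[32,27,0,0],[57,48,0,0],[84,71,0,0],[110,92,0,0]]' >/dev/null
python3 -m pendant '[[25,21,0,0],[50,42,0,0],[75,64,0,0],[98,83,0,0],[115,97,0,0]]' >/dev/null
python3 -m pendant '[[9,8,0,0],[14,11,0,0],[14,11,0,0],[14,11,0,0]]' >/dev/null
python3 go.py .387 .309 .1545
```

```text
shift mm [ -0.8   1.2 104.7] turn 0.02 target [0.4 0.3 0.2] f [-0.  -0.5 -0.8]
```

```bash

python3 -m pendant '[[-1,1,12,0],[-1,1,30,0],[-1,1,52,0],[-1,1,74,0],[-1,1,90,0]]' >/dev/null
python3 -m pendant '[[0,0,9,0],[0,0,14,0],[0,0,14,0],[0,0,14,0]]'|grep -E 'pos|force:'
python3 -m pendant '[[0,0,0,0],[0,0,0,0],[0,0,0,0],[0,0,0,0],[0,0,0,0]]' 50 >/dev/null
python3 -m pendant '[[0,0,0,0],[0,0,0,0],[0,0,0,0],[0,0,0,0]]'
python3 -m pendant '[[0,0,-5,0],[0,0,-15,0],[0,0,-30,0],[0,0,-48,0],[0,0,-66,0]]' >/dev/null
python3 -m pendant '[[0,0,-11,0],[0,0,-19,0],[0,0,-22,0],[0,0,-22,0]]' |grep -E 'pos|force|open'
python3 go.py .522 .018 .24
```

```text
tool_pos: [0.3879, 0.3093, 0.1563]
force: [-0.3, -0.2, -0.8]
gripper_force: 0.0
t: 58.5
tool_pos: [0.3878, 0.3097, 0.1572]
tcp_rot: [0.048, 0.999, 0.001, 0.001]
force: [-0.4, -1.8, 5.2]
opening: 0.0637
gripper_force: 65.6
tool_pos: [0.3873, 0.3094, 0.2445]
force: [0.8, 0.4, -3.1]
opening: 0.0637
gripper_force: 66.7
shift mm [-162.  -277.2    4.3] turn -0.0 target [0.5 0.  0.2] f [ 0.8  0.4 -3.1]
```

```bash

python3 -m pendant '[[-4,-8,0,0],[-12,-22,0,0],[-22,-39,0,0],[-33,-57,0,0],[-44,-76,0,0]]' >/dev/null
python3 -m pendant '[[-11,-18,0,0],[-22,-37,0,0],[-34,-57,0,0],[-46,-77,0,0],[-57,-96,0,0]]' >/dev/null
python3 -m pendant '[[-11,-19,0,0],[-22,-38,0,0],[-33,-57,0,0],[-43,-75,0,0],[-53,-90,0,0]]' >/dev/null
python3 -m pendant '[[-5,-9,0,0],[-8,-15,0,0],[-8,-15,0,0],[-8,-15,0,0]]' >/dev/null
python3 -m pendant '[[0,0,6,0],[0,0,20,0],[0,0,38,0],[0,0,56,0],[0,0,70,0]]' >/dev/null
python3 -m pendant '[[0,0,8,0],[0,0,14,0],[0,0,14,0],[0,0,14,0]]' >/dev/null
python3 go.py .522 .018 .145
```

```text
shift mm [ 0.2 -0.4 15.1] turn 0.03 target [0.5 0.  0.1] f [-0.5  0.  -3.8]
```

```bash

python3 -m pendant '[[0,0,4,0],[0,0,8,0],[0,0,11,0],[0,0,12,0],[0,0,12,0]]' |grep -E 'pos|force:'
python3 -m pendant '[[0,0,1,0],[0,0,1,0],[0,0,1,0]]'|grep -E 'pos|force:'
python3 -m pendant '[[0,0,1,0],[0,0,1,0],[0,0,1,0]]'|grep -E 'pos|force:'
python3 -m pendant '[[0,0,0.5,0],[0,0,0.5,0],[0,0,0.5,0]]'|grep -E 'pos|force:'
```

```text
tool_pos: [0.5219, 0.0179, 0.1476]
force: [0.1, -0.2, -3.2]
gripper_force: 66.8
tool_pos: [0.522, 0.018, 0.1469]
force: [0.1, -0.5, -2.7]
gripper_force: 66.8
tool_pos: [0.522, 0.018, 0.1458]
force: [-0.1, -0.6, -4.6]
gripper_force: 66.8
tool_pos: [0.522, 0.018, 0.1453]
force: [0.1, -0.0, -2.8]
gripper_force: 66.8
```

```bash

python3 -m pendant '[[0,0,0.7,0],[0,0,0.7,0],[0,0,0.7,0]]'|grep -E 'pos|force:'
python3 -m pendant '[[0,0,0.3,0],[0,0,0.3,0],[0,0,0.3,0]]'|grep -E 'pos|force:'
```

```text
tool_pos: [0.5224, 0.018, 0.1453]
force: [-1.7, -0.7, 4.7]
gripper_force: 67.5
tool_pos: [0.5225, 0.018, 0.1453]
force: [-2.9, -0.5, 7.5]
gripper_force: 67.6
```

```bash

python3 -m pendant '[[0,0,0,0],[0,0,0,0],[0,0,0,0],[0,0,0,0],[0,0,0,0]]' 85 >/dev/null
python3 -m pendant '[[0,0,0,0],[0,0,-6,0],[0,0,-25,0],[0,0,-50,0],[0,0,-80,0]]' |grep -E 'pos|force|open'
python3 -m pendant '[[0,0,-25,0],[0,0,-50,0],[0,0,-70,0],[0,0,-75,0]]' >/dev/null
python3 -m pendant '[[5,25,0,0],[10,60,0,0],[15,95,0,0],[20,130,0,0],[25,165,0,0]]' >/dev/null
python3 -m pendant '[[5,35,0,0],[10,70,0,0],[15,105,0,0],[20,135,0,0],[20,150,0,0]]' >/dev/null
python3 -m pendant '[[0,0,0,0],[0,0,0,0],[0,0,0,0]]' |grep -E 'pos|force'
cp M.pkl M0.pkl
sed -e "s/() and //" -e "s#pics/{n}0#pics/{n}9#" -e "s#fit0#fit9#" -e '/^r.capture/,$d' -e "s/,'coffee_pot':\[(279.*)\]}/}/" run.py > run2.py
python3 -c "
from h import *
snap('side','side9.png');snap('top','top9.png')"
python3 run2.py
```

```text
tool_pos: [0.5211, 0.0177, 0.2244]
force: [1.5, 1.1, 0.3]
opening: 0.0849
gripper_force: 0.0
tool_pos: [0.5074, 0.3352, 0.2991]
force: [0.1, -1.5, -0.2]
gripper_force: 0.0
oil_bottle side [290.2, 154.5] 0.68 282 310 115 209 1438
pepper_mill side [258.6, 202.1] 0.96 246 273 156 246 1777
tea_canister side [308.8, 197.6] 0.88 294 328 162 239 2357
oil_bottle top [320.1, 196.2] 0.62 304 336 178 212 858
pepper_mill top [244.3, 191.0] 0.76 231 262 174 207 770
tea_canister top [279.7, 226.8] 0.65 265 295 212 244 822
oil_bottle [ 0.5903 -0.0662  0.0095] 0.14728418148509048
pepper_mill [0.6036 0.0845 0.0075] 0.2563197615170002
tea_canister [0.5229 0.0162 0.0046] 0.1277745554719657
```

View pics/top9.png

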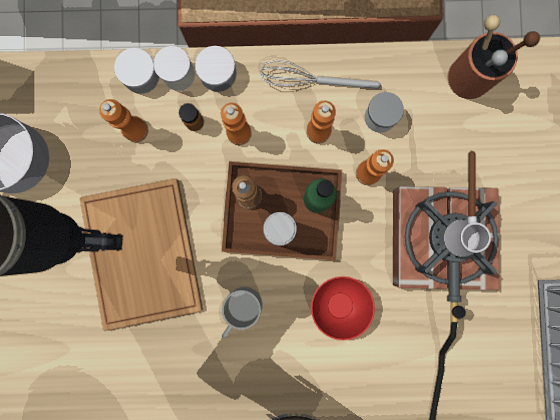

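The mill (247,190), bottle (320,196) and canister (280,229) stand where they started, with fits within about 3 mm. The pot is on the ring (468,238), and the mug and bowl haven't moved. Handing in.

```bash
python3 -c "
from rig import r
print(r.sign_off())"
```

```text
the job is handed in; nothing more can be done
None
```

The job is handed in: the pot stands on the gas ring about 3 mm from its axis, and the bottle, mill and canister are back upright in the tray within about 3 mm of their original spots (my camera measurements; the sign-off gave no verdict).

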